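# Seat a moulded housing in the pad-print jig with the swing bar

## Robot

A 6-joint arm with a two-finger parallel gripper is mounted at the origin on the work surface. World frame = base frame: x ahead of the robot, y to its left, z up, the work surface at z = 0. Lengths are in mm, angles in rad, forces in N, time in s.
With the tool pointing down it reaches from about 350 to 775 mm from the base axis. Payload 7.3 kg.
Tool frame: the origin (TCP) lies between the finger pads; the fingertips stand 8 mm ahead of it and the grasp point (between the pads) lies 11 mm behind it; y points along the fingers, z is the direction in which the jaws open and shut, and the axes are right-handed (so a half turn about y gives the same grasp; the last joint's range is limited). The gripper opens to 92 mm and grips with 3 to 60 N. Pads are 19 mm wide; open, the fingers measure 130 mm over their backs; the gripper's body (75 mm by 190 mm) begins 47 mm behind the grasp point.
Start: joints at [-0.146, 0.342, 1.524, -0, 1.275, -0.146], TCP at [525.018, 0.02, 234.741] pointing down, gripper open.
Joint ranges: [-2.53, 2.53], [-0.77, 2.02], [0.04, 2.7], [-1, 4.14], [0.28, 2.66], [-3.11, 3.11]. Speed limits (rad/s): [2.57, 2.57, 3.14, 3.14, 3.14, 3.14].

## Interface

Orientations are given as [roll, pitch, yaw] about the fixed x, y, z axes, in that order (R = Rz(yaw) Ry(pitch) Rx(roll)).
In Python, from plant import bot, vision, job gives the robot as it stands. The module is installed in compiled form; this text tells all that it offers.
- The arm moves only by the tool arm_command, never from a script. Its argument "deltas" is a list of rows, each a list of 4 numbers: the shift along the tool's x, y, z in m, then the turn about the tool's y in degrees. In form: [[x, y, z, twist], ...]. A call has 1 to 5 rows; each row shifts and turns the commanded pose from where the row before left it, along the tool's axes as they then stand; what a row does not reach is not made up. A row lasts 1/10 s, in which the tool goes at most 50 mm and 8.59 degrees, less where a joint would pass 70% of its speed; a pose out of reach is approached as far as the arm can. A call is refused whole if a number of a shift passes 0.05 or a number of a turn 8.59, either way. A call with a gripper value outside its range is refused whole. "claw" is the closure in counts, from 0 (fully open) to 255 (shut), set as the call begins (left out, the last holds). The fingers move at their own pace and stop on an object; the grip force is fixed at half the most. Time passes only in rows, so rows that do not move let the fingers close. It gives the time, the measured TCP pose, the force and the opening at its end, in the units of the state.
- bot.get_obs(): the state, without advancing time (a new reading comes with each control period).
- vision.capture(name): name is "scene" or "side" or "wrist"; returns a dict with "img" (400x640x3 uint8, red, green, blue), "camera_matrix" (3x3 intrinsics, pixels), "world_to_cam" (4x4, takes a point from world to camera coordinates); the wrist camera has in their place "mount" (4x4, takes a point from camera to tool coordinates, whose origin is the TCP and whose axes are the tool frame's). Camera axes: x right, y down, z forward; pixel columns grow to the right and rows downward; lengths in mm; the calibration is good to about 2 mm. A picture is of the moment at which its call begins: read the wrist's pose just before it. There is no depth.
- job.close_job(): hands the job in, once; it reports no verdict.
Trained networks look in a picture, given as the dict that the camera call returned (one of the last four; its "shot" number tells which), for a name from the list of things; names that differ only in an ending like _2 or _b are one class to them, and where a whole thing is asked for, a point or a joint stands for the part that bears it (a point fixed in the world has none). Each returns a list of dicts, best first, with "confidence" (0 to 1); they miss things now and then, are a little off and sometimes report something else, mostly with a low value. They report only what shows in the picture. A call takes as long as a camera call. They do not tell look-alikes from the thing itself.
- vision.find_in(picture, name): "xyz" ([x, y, z] in mm, in the coordinates of the camera as it stood for that picture, good to about 4 mm: the middle of the surface that is visible of it).
- vision.regions_of(picture, name): "mask" (400x640 bool, what is visible of it).
The state is a dict: "time": time; "joint_positions": joint angles; "dq": joint speeds; "tau": joint torques, N m; "tool_pos": TCP position; "tcp_rot": TCP orientation; "contact_force": force on the tool from outside, world axes, zero at the start; "moment": the same for the moment, N m; "grip_width": finger opening in mm.
Only numpy, scipy, OpenCV 4.12 (cv2) and the standard library are available. Lean on these libraries where they do the work, as an engineer would, in place of code of your own. Each camera call takes 0.05 s, during which the arm holds its last target. There are 200 camera calls.

## Task

Take the black housing with the two metal studs on top from the cardboard and set it upright (do not drop it) in the channel of the print jig, between the stop screw and the swing bar, and let go of it. Then push the free end of the swing bar round so that its nose slides the housing fully home against the stop screw, and press firmly there for about a second, but gently enough not to strain the screw. Leave the bar resting against the seated housing, and everything else where it is.

Things in the scene. Friction and masses are not known exactly. Their poses are not given: they have to be found in the camera images.
- housing: Black plastic box, 46 mm (x) by 70 mm (y) by 62 mm high, 110-225 g; on top two steel studs, 14 mm wide, 10 mm high, 40 mm apart along y. Origin: centre of underside, z up. Stands on card 3 mm thick, x within 0.35 rad of world x. Grip across the 46 mm. Leave the other black boxes: one same-sized with a ridge, one 34 mm high; places vary.
- jig: Print jig, fixed: aluminium plate 250 mm (x) by 260 mm (y -140 to +120), 12 mm thick. Origin on the table, z up, yaw within 0.2 rad of world. Channel along y, middle at x = -20 mm, 53 mm wide, between rails 12 mm thick, 14 mm high above the plate, y -95 to +30. The housing's 70 mm lies along it, either way round. A loose hex key lies on the plate near x 80, y 55; leave it.
- load_spot (a point): Point on the channel's floor (plate top, 12 mm above the table), on its middle line, at jig x = -20, y = -35 mm. A housing centred here stands clear of both the stop screw and the open bar, 27 to 43 mm short of home.
- stop_block (a point): Centre of the -y face of the steel stop block (50 mm wide, top 56 mm above table) at the channel's +y end: jig x = -20, y = 70, 37 mm above table. The stop screw's round tip (14 mm wide) sticks out here towards -y; its face is reset each time, 27 to 43 mm out from this face, not tracked: find it by feel. It is rigid: force rises within 1 mm of touch.
- swing_bar: Steel bar 16 mm wide, 30-44 mm above the table. Origin: on its pivot pin (jig x 90, y -51), at table height, z up. It runs 210 mm along its own -x. Yaw relative to the jig is its angle: starts open at 0.65 to 0.95 rad (free end on the jig's -y side), closes clockwise from above; meets the seated housing between -0.08 and 0.08. No spring; hinge friction (1 N at the post) holds it.
- bar_post (a point): Centre of the top of the upright push post, 14 mm across, up to 87 mm above the table, 200 mm from the pin. Push it on the open (-y) side, towards +y. Sliding the housing takes 1-3 N here. Levered, a push here is 1.8 times as strong at the stop: 8 N held for a second seats the housing, under 4 N does not, over 16 N strains the screw.
- bar_nose (a point): Centre of the bar's rounded nose (upright cylinder 16 mm across, 37 mm above the table) on its closing side, 110 mm along the bar from the pin. It pushes the middle of the housing's end face; its front is 8 mm from this point.
There are look-alikes about, which are no part of the job. What is shaped like the housing but blue is not meant.

How it is judged:
By the outcome, as a careful person would: the job done as asked, in the order asked, and still so for the second after the job is handed in, with the robot touching nothing.
It also fails if it takes over 64 s, if anything falls off the work surface, if the arm or the gripper's body presses on something with over 40 N, if the wrist force passes 120 N, or if a joint passes its speed limit or range.

## Working session

There is one attempt and no reset: what is moved stays moved. The work goes in short steps, Python scripts to look and compute and a tool call to move; the robot and the scene stay as the last step left them, time stands still between calls to the robot, and variables do not carry over. Pictures are saved under pics/ and viewed, about 8 in all and at most 12, crops included, and the job is handed in when it is done.

Besides the shell and the picture viewer there is one more tool, called after "Emit:" in YAML: its name, and indented under it one key for each argument. arm_command: Moves the arm, as the interface text tells. Its arguments: {"type":"object","properties":{"deltas":{"type":"array","items":{"type":"array","items":{"type":"number"}}},"claw":{"type":"number"}},"required":["deltas"]}

```bash
mkdir -p pics
cat > h.py <<'E'
import numpy as np, cv2
from plant import bot, vision, job
from scipy.spatial.transform import Rotation as R
def tool():
    o=bot.get_obs(); T=np.eye(4); T[:3,:3]=R.from_euler('xyz',o['tcp_rot']).as_matrix(); T[:3,3]=o['tool_pos']; return T
def shot(n,save=None):
    T=tool(); p=vision.capture(n)
    p['c2w']=T@p['mount'] if n=='wrist' else np.linalg.inv(p['world_to_cam'])
    if save: cv2.imwrite('pics/'+save,p['img'][:,:,::-1])
    return p
def w(p,x): return (p['c2w']@np.append(x,1))[:3]
def ray(p,u,v,z):
    d=p['c2w'][:3,:3]@np.linalg.inv(p['camera_matrix'])@np.array([u,v,1.]); o=p['c2w'][:3,3]
    return o+d*(z-o[2])/d[2]
def proj(p,X):
    c=np.linalg.inv(p['c2w'])@np.append(X,1); q=p['camera_matrix']@c[:3]; return q[:2]/q[2]
E
python3 - <<'E'
from h import *
o=bot.get_obs(); print({k:np.round(v,3).tolist() for k,v in o.items()}); print(tool().round(2))
ps=[]
for n in ['scene','side','wrist']:
    p=shot(n,n+'0.png'); ps.append(p['img']); print(n,p['c2w'].round(2).tolist())
    for k in ['housing','jig','swing_bar','bar_post','bar_nose','stop_block']:
        try:
            for d in vision.find_in(p,k)[:4]: print(n,k,w(p,d['xyz']).round(0),proj(p,w(p,d['xyz'])).round(0),round(d['confidence'],2))
        except Exception as e: print(n,k,e)
E
```

```text
{'time': 0.0, 'joint_positions': [-0.146, 0.343, 1.525, -0.0, 1.275, -0.146], 'dq': [0.002, -0.0, -0.001, -0.003, 0.001, 0.0], 'tau': [0.001, -43.125, -24.422, 0.072, 0.056, -0.0], 'tool_pos': [524.598, 0.073, 234.031], 'tcp_rot': [-1.572, 0.0, -1.571], 'contact_force': [0.142, -1.002, -0.096], 'moment': [-0.008, -0.013, -0.039], 'grip_width': 91.518}
[[ 0.0000e+00 -0.0000e+00  1.0000e+00  5.2460e+02]
 [-1.0000e+00  0.0000e+00  0.0000e+00  7.0000e-02]
 [-0.0000e+00 -1.0000e+00 -0.0000e+00  2.3403e+02]
 [ 0.0000e+00  0.0000e+00  0.0000e+00  1.0000e+00]]
scene [[0.43, 0.71, -0.55, 978.83], [0.9, -0.34, 0.27, -162.6], [0.01, -0.62, -0.79, 803.93], [0.0, 0.0, 0.0, 1.0]]
scene housing [538. 324.  58.] [406. 191.] 0.64
scene housing [284. 350.  55.] [365. 131.] 0.6
scene jig [566. -68.  13.] [272. 266.] 0.88
scene swing_bar [ 575. -166.   45.] [231. 279.] 0.85
scene bar_post [ 574. -165.   42.] [232. 279.] 0.89
scene bar_post [534. 327.  60.] [406. 190.] 0.66
scene bar_nose [ 577. -162.   45.] [234. 279.] 0.69
scene stop_block [569. -66.  12.] [273. 267.] 0.7
side [[0.99, -0.07, 0.12, 346.
[... 196 characters left out ...]
-88.  10.] [359. 267.] 0.95
side swing_bar [ 562. -180.   47.] [377. 283.] 0.97
side bar_post [ 558. -180.   43.] [375. 284.] 0.89
side bar_nose [ 568. -181.   45.] [380. 284.] 0.56
side stop_block [541. -90.  14.] [358. 266.] 0.68
side stop_block [ 565. -182.   45.] [379. 284.] 0.58
wrist [[1.0, -0.0, 0.0, 524.47], [0.0, -0.96, -0.27, 73.35], [0.0, 0.27, -0.96, 384.73], [0.0, 0.0, 0.0, 1.0]]
wrist jig [552. -15.  10.] [335. 186.] 0.81
wrist swing_bar [ 574. -169.   43.] [352. 312.] 0.65
wrist bar_post [ 568. -165.   40.] [348. 308.] 0.74
wrist bar_nose [ 567. -163.   47.] [348. 309.] 0.89
wrist stop_block [551. -16.  13.] [335. 187.] 0.77
wrist stop_block [ 570. -163.   48.] [350. 310.] 0.2
```

View pics/scene0.png

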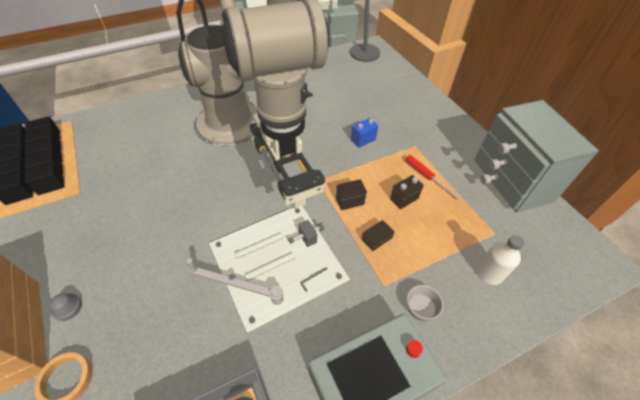

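View pics/side0.png

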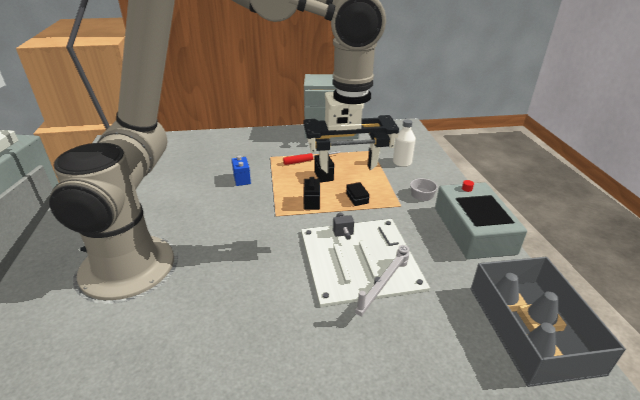

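Candidates for the housing in the scene view are the black box with bright studs at (406,190), the black box at (350,194), the low black box at (377,235) and the blue box at (365,131). By the description I choose (406,190). I'll check it in a crop.

Run:
```python
from h import *
s=cv2.imread('pics/scene0.png'); wimg=cv2.imread('pics/wrist0.png')
c=cv2.resize(s[165:215,320:480],(640,200),interpolation=cv2.INTER_CUBIC)
cv2.imwrite('pics/c1.png',np.vstack([wimg,c]))
```

```text
(no output)
```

View pics/c1.png

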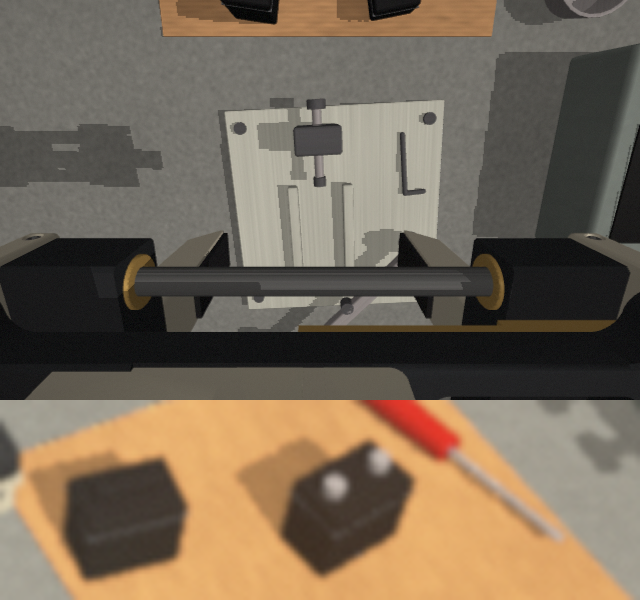

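The crop confirms it: the box with two studs (right) is the target, and the left one has a ridge. The jig's corners in the wrist view are (219,110), (444,100) and (249,309).

Run:
```python
from h import *
p=shot('wrist')
P=np.array([ray(p,*q,12)[:2] for q in [(219,110),(444,100),(249,309),(441,302)]]); print(P.round(0))
d=P[1]-P[0]; yaw=np.arctan2(d[1],d[0]); print(np.linalg.norm(d),yaw)
L=np.array([[-125,120],[125,120],[-125,-140]]);Rm=np.array([[np.cos(yaw),-np.sin(yaw)],[np.sin(yaw),np.cos(yaw)]])
print('origin',P[:3]-L@Rm.T)
s=shot('scene'); print('post',ray(s,191,262,87)); print('pin',ray(s,277,293,50)); t=shot('side'); print('post',ray(t,362,293,87))
```

```text
[[ 418.   73.]
 [ 672.   84.]
 [ 438. -187.]
 [ 697. -176.]]
253.8844881953344 0.04275672601413918
origin [[548.37178275 -41.72043606]
 [552.25272079 -41.55439867]
 [557.04543388 -41.29261482]]
post [ 520.57075926 -233.05389461   87.        ]
pin [650.81590665 -86.95980515  50.        ]
post [ 512.21818572 -239.21092145   87.        ]
```

Emit:
arm_command:
  deltas:
    - [-0.045,0,0,0]
    - [-0.045,0,0,0]
    - [-0.045,0,0,0]
    - [-0.045,0,0,0]
    - [-0.045,0,0,0]

```text
time: 1.7
tool_pos: [524.8, 226.8, 234.9]
tcp_rot: [-1.57, -0.0, -1.571]
contact_force: [1.0, -0.3, -0.6]
grip_width: 91.7
```

Emit:
arm_command:
  deltas:
    - [-0.045,0,0,0]
    - [-0.045,0,0,0]
    - [0,0,0,0]

```text
time: 2.0
tool_pos: [523.9, 320.2, 234.2]
tcp_rot: [-1.571, 0.002, -1.565]
contact_force: [-0.6, -0.5, -0.5]
grip_width: 91.8
```

Run:
```python
from h import *
p=shot('wrist','wr1.png')
for d in vision.find_in(p,'housing'): print(w(p,d['xyz']).round(0),proj(p,w(p,d['xyz'])).round(0),d['confidence'])
```

```text
[283. 357.  61.] [ 75. 146.] 0.76
[522. 346.  65.] [312. 158.] 0.71
```

View pics/wr1.png

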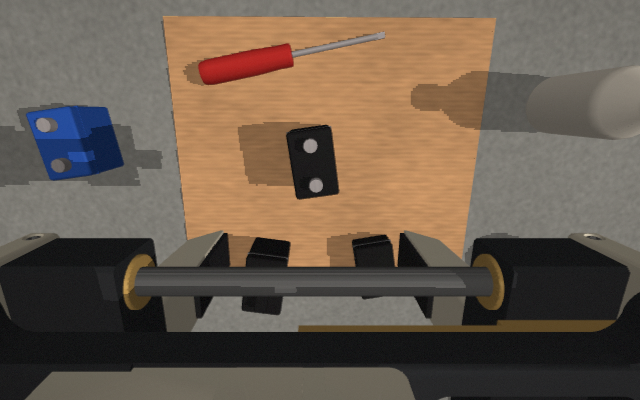

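The housing's stud tops are at (310,145) and (316,185). The ridge box (267,275) and the low box (375,255) are well below it.

Run:
```python
from h import *
p=shot('wrist')
a=ray(p,310,145,75);b=ray(p,316,185,75);d=a-b; c=(a+b)/2
print(a,b,np.linalg.norm(d),'yaw',np.degrees(np.arctan2(-d[0],d[1])),c)
for q in [(250,238),(290,242),(352,242),(388,236)]: print(ray(p,*q,65)[:2].round(0), ray(p,*q,37)[:2].round(0))
o=bot.get_obs();print(o['tool_pos'],c-o['tool_pos'])
```

```text
[521.19447005 356.01290874  75.        ] [527.17949184 316.31303135  75.        ] 40.148483787406214 yaw 8.573161556505896 [524.18698095 336.16297004  75.        ]
[456. 255.] [450. 243.]
[499. 250.] [497. 238.]
[567. 250.] [570. 238.]
[605. 257.] [613. 246.]
[524.83472838 314.76747099 234.38828334] [  -0.64774744   21.39549906 -159.38828334]
```

Emit:
arm_command:
  deltas:
    - [-0.021,0,-0.001,0]
    - [0,0,0,-8.57]
    - [0,0.04,0,0]
    - [0,0.04,0,0]
    - [0,0,0,0]
  claw: 0

```text
time: 2.65
tool_pos: [521.5, 332.9, 149.6]
tcp_rot: [-1.581, -0.004, -1.423]
contact_force: [-0.3, -0.2, 0.1]
grip_width: 91.7
```

Run:
```python
from h import *
p=shot('wrist','wr2.png')
g=cv2.cvtColor(p['img'],cv2.COLOR_RGB2GRAY); 
pr=[proj(p,np.array([*v,75])) for v in [(521.2,356),(527.2,316.3)]]; print(pr,bot.get_obs()['tool_pos'])
u,v=np.mean(pr,0).astype(int); s=g[max(v-50,0):v+50,u-50:u+50]; n,l,st,ce=cv2.connectedComponentsWithStats((s>110).astype(np.uint8)); 
for a,b in zip(st,ce): print(a, b+[u-50,max(v-50,0)])
```

```text
[array([318.72494395, 181.46123011]), array([318.60927317, 233.10267728])] [523.16102927 333.92650705 152.99846934]
[   0    0   82   83 5380] [311.21765799 194.69219331]
[ 0  0 12  2 19] [272.68421053 157.52631579]
[   0    0  100  100 3935] [328.04879288 224.27598475]
[0 4 2 2 2] [268.5 161.5]
[ 1 10  4  1  4] [270.5 167. ]
[ 42  10  18  18 258] [318.39147287 175.62015504]
[ 1 15 10  3 14] [273.28571429 172.71428571]
[12 16  3  2  4] [280.75 173.75]
[ 0 20  2  2  3] [268.33333333 177.66666667]
[18 24  1  1  1] [286. 181.]
[ 3 26  1  1  1] [271. 183.]
[ 6 26  1  1  1] [274. 183.]
[ 3 27 17  7 49] [280.34693878 188.06122449]
[18 26  1  1  1] [286. 183.]
[ 9 37  4  2  4] [278.5  194.25]
[14 37  6  2  7] [284.14285714 194.85714286]
[ 0 40  6  3 12] [269.83333333 198.16666667]
[ 0 44 20 10 77] [278.24675325 204.87012987]
[ 8 51  1  1  1] [276. 208.]
[ 42  63  17  16 227] [317.98237885 227.50220264]
```

Emit:
arm_command:
  deltas:
    - [-0.005,0.035,0,0]
    - [0,0.035,0,0]
    - [0,0.025,0,0]
    - [0,0.013,0,0]
    - [0,0,0,0]

```text
time: 3.2
tool_pos: [523.8, 340.5, 47.0]
tcp_rot: [-1.571, -0.0, -1.422]
contact_force: [0.6, 1.1, -0.0]
grip_width: 91.5
```

Emit:
arm_command:
  deltas:
    - [0,0,0,0]
    - [0,0,0,0]
    - [0,0,0,0]
    - [0,0,0,0]
    - [0,0,0,0]
  claw: 255

```text
time: 3.7
tool_pos: [523.4, 341.1, 47.2]
tcp_rot: [-1.57, 0.0, -1.421]
contact_force: [-1.0, 0.3, 0.4]
grip_width: 56.4
```

Emit:
arm_command:
  deltas:
    - [0,0,0,0]
    - [0,0,0,0]
    - [0,0,0,0]

```text
time: 4.0
tool_pos: [523.3, 341.0, 46.8]
tcp_rot: [-1.571, -0.0, -1.421]
contact_force: [-0.7, -0.4, 1.2]
grip_width: 45.9
```

Emit:
arm_command:
  deltas:
    - [0,-0.03,0,0]
    - [0,-0.04,0,0]
    - [0,-0.045,0,0]
    - [0,-0.045,0,4.5]
    - [0.03,-0.03,0,0]

```text
time: 4.5
tool_pos: [525.5, 313.6, 239.9]
tcp_rot: [-1.567, 0.003, -1.498]
contact_force: [1.3, -0.3, -1.0]
grip_width: 45.8
```

Emit:
arm_command:
  deltas:
    - [0.045,0,0,0]
    - [0.045,0,0,0]
    - [0.045,0,0,0]
    - [0.045,0,0,0]
    - [0.045,0,0,0]

```text
time: 5.0
tool_pos: [541.0, 84.9, 236.5]
tcp_rot: [-1.571, -0.0, -1.499]
contact_force: [0.1, -0.4, -1.9]
grip_width: 45.9
```

Emit:
arm_command:
  deltas:
    - [0,0,-0.005,0]
    - [0,0,0,0]
    - [0,0,0,0]
    - [0,0,0,0]

```text
time: 5.4
tool_pos: [536.3, 87.5, 236.6]
tcp_rot: [-1.571, 0.0, -1.498]
contact_force: [0.0, 0.3, -1.2]
grip_width: 46.0
```

Run:
```python
from h import *
p=shot('wrist','wr3.png'); o=bot.get_obs(); print(o['tool_pos'],o['tcp_rot'],o['grip_width'])
np.save('p3.npy',p['c2w'])
```

```text
[536.3253333   87.51800244 236.61360118] [-1.57084686e+00  1.78372014e-04 -1.49782497e+00] 45.59713252833587
```

View pics/wr3.png

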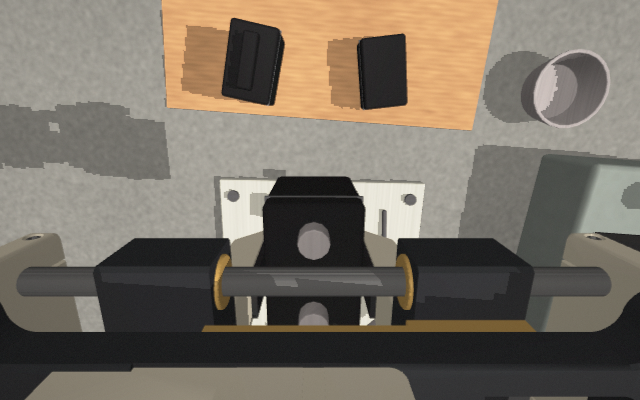

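The held housing hides the jig here, apart from its +y corners at (221,178) and (425,184). The near stud is at (314,241). I'll fit the jig model to the earlier unobstructed views instead.

```bash
cat > fit.py <<'E'
from h import *
from scipy.optimize import differential_evolution
K=shot('wrist')['camera_matrix']; M=shot('wrist')['mount']
T0=np.eye(4);T0[:3,:3]=R.from_euler('xyz',[-1.5708,0,-1.5708]).as_matrix();T0[:3,3]=[525.018,0.02,234.741]
views={'wrist0':dict(camera_matrix=K,c2w=T0@M)}
for n in ['scene','side']: views[n+'0']=shot(n)
xe=[-58.5,-46.5,6.5,18.5]
segs=[((-125,120,12),(125,120,12)),((-125,120,12),(-125,-140,12)),((125,120,12),(125,-140,12)),((-125,-140,12),(125,-140,12))]
segs+=[((x,30,26),(x,-95,26)) for x in xe]+[((a,30,26),(b,30,26)) for a,b in [(xe[0],xe[1]),(xe[2],xe[3])]]
def pts(q):
    x,y,t=q; c,s=np.cos(t),np.sin(t); out=[]
    for a,b in segs:
        L=np.linspace(a,b,60); out.append(np.c_[x+c*L[:,0]-s*L[:,1],y+s*L[:,0]+c*L[:,1],L[:,2]])
    return np.vstack(out)
def pj(v,X):
    c=(np.linalg.inv(v['c2w'])@np.c_[X,np.ones(len(X))].T)[:3]; u=v['camera_matrix']@c; return (u[:2]/u[2]).T
G={}
for n in views:
    g=cv2.GaussianBlur(cv2.imread(f'pics/{n}.png',0).astype(np.float32),(0,0),1.2)
    G[n]=np.minimum(np.hypot(cv2.Sobel(g,5,1,0),cv2.Sobel(g,5,0,1)),80)
def sc(q,ns):
    X=pts(q); s=0
    for n in ns:
        u=pj(views[n],X).astype(np.float32)
        s-=cv2.remap(G[n],u[:,:1],u[:,1:],1).mean()
    return s
if __name__=='__main__':
    for ns in [['wrist0'],['scene0'],['side0'],['wrist0','scene0','side0']]:
        r=differential_evolution(sc,[(530,570),(-65,-25),(-.2,.2)],args=(ns,),seed=1,popsize=25)
        print(ns,r.x.round(3),r.fun)
        if ns==['wrist0']:
            im=cv2.imread('pics/wrist0.png')
            im=cv2.resize(im[90:320,190:470],None,fx=2.6,fy=2.6)
            for u in pj(views['wrist0'],pts(r.x)): cv2.circle(im,tuple(((u-[190,90])*2.6).astype(int)),1,(0,0,255),-1)
            cv2.imwrite('pics/fit.png',im)
    o=bot.get_obs();p=shot('wrist'); tz=o['tool_pos'][2]
    a=ray(p,314,241,tz+28.2); print('stud in tool',np.linalg.inv(tool())@np.append(a,1))
E
python3 fit.py
```

```text
['wrist0'] [ 5.54979e+02 -4.16030e+01  5.60000e-02] -59.434478759765625
['scene0'] [ 5.57336e+02 -3.99280e+01  3.40000e-02] -54.255062103271484
['side0'] [ 5.40892e+02 -5.50130e+01  5.60000e-02] -68.30424499511719
['wrist0', 'scene0', 'side0'] [ 5.55204e+02 -4.16790e+01  6.00000e-02] -171.24575805664062
stud in tool [-2.10243992e+01 -2.82048708e+01  2.21520283e-02  1.00000000e+00]
```

View pics/fit.png

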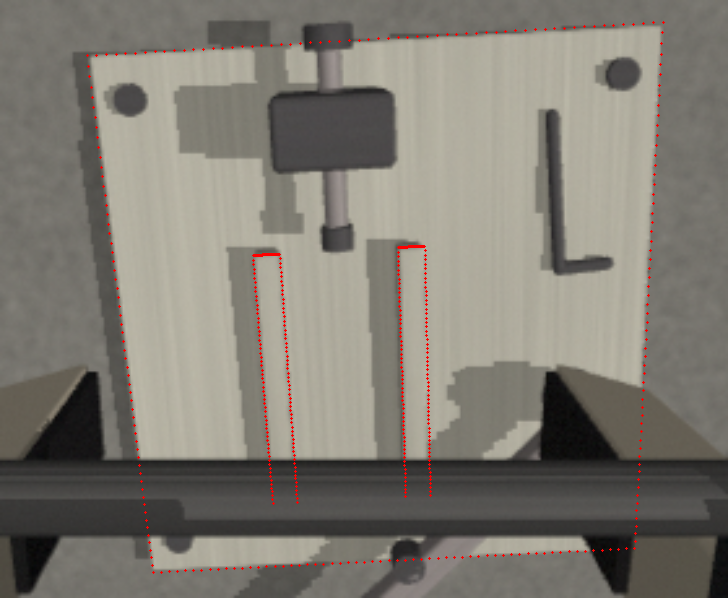

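The model fits well, giving the jig at (555.2, -41.7), yaw 0.06. The load spot is then about (537.3, -77.8).

Emit:
arm_command:
  deltas:
    - [0.045,0,-0.004,0]
    - [0.045,0,-0.004,0]
    - [0.045,0,-0.003,0]
    - [0.031,0,0,0]
    - [0,0,0,0.75]

```text
time: 6.2
tool_pos: [537.4, -83.8, 236.6]
tcp_rot: [-1.571, -0.001, -1.517]
contact_force: [0.1, 0.8, -1.5]
grip_width: 45.8
```

Emit:
arm_command:
  deltas:
    - [0,0.045,0,0]
    - [0,0.045,0,0]
    - [0,0.04,0,0]
    - [0,0.02,0,0]
    - [0,0,0,0]

```text
time: 6.7
tool_pos: [535.2, -78.7, 83.8]
tcp_rot: [-1.577, 0.002, -1.512]
contact_force: [-0.4, 0.5, -1.1]
grip_width: 45.7
```

Run:
```python
from h import *
a=[];
for i in range(5): 
    p=shot('side','side1.png' if i==4 else None); o=bot.get_obs(); a.append(np.r_[o['tool_pos'],o['tcp_rot'],o['contact_force']])
m=np.mean(a,0);print(m.round(3))
t=0.06; d=np.array([537.3,-78.8])-m[:2]; print('tool x',(np.array([np.sin(t),-np.cos(t)])@d).round(1),'tool z',(np.array([np.cos(t),np.sin(t)])@d).round(1))
im=cv2.imread('pics/side1.png')
cv2.imwrite('pics/side1c.png',cv2.resize(im[190:310,290:440],None,fx=4,fy=4,interpolation=cv2.INTER_CUBIC))
```

```text
[ 5.37899e+02 -7.97750e+01  8.76780e+01 -1.56900e+00 -0.00000e+00
 -1.51200e+00 -2.34000e-01  3.00000e-03 -1.06600e+00]
tool x -1.0 tool z -0.5
```

View pics/side1c.png

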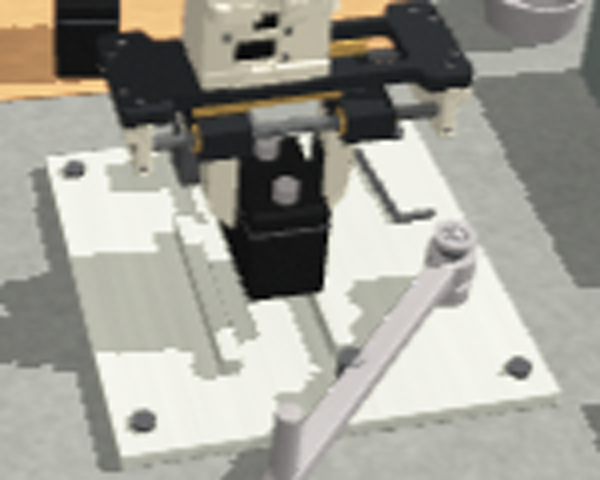

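The housing hangs above the channel, clear of the bar. I'll descend in small steps.

Emit:
arm_command:
  deltas:
    - [-0.001,0.008,0,0]
    - [0,0.008,0,0]
    - [0,0.005,0,0]
    - [0,0.005,0,0]
    - [0,0,0,0]

```text
time: 7.45
tool_pos: [536.6, -79.0, 59.8]
tcp_rot: [-1.572, 0.001, -1.513]
contact_force: [0.1, -0.2, -1.8]
grip_width: 46.4
```

Emit:
arm_command:
  deltas:
    - [0,0.002,0,0]
    - [0,0.002,0,0]
    - [0,0,0,0]
    - [0,0,0,0]

```text
time: 7.85
tool_pos: [537.2, -79.1, 56.8]
tcp_rot: [-1.571, -0.0, -1.513]
contact_force: [0.9, -0.3, -1.1]
grip_width: 45.7
```

Emit:
arm_command:
  deltas:
    - [0,0.001,0,0]
    - [0,0,0,0]
    - [0,0,0,0]

```text
time: 8.15
tool_pos: [537.2, -79.2, 55.8]
tcp_rot: [-1.571, -0.0, -1.513]
contact_force: [-0.2, 0.2, -0.7]
grip_width: 46.3
```

Emit:
arm_command:
  deltas:
    - [0,0.001,0,0]
    - [0,0,0,0]
    - [0,0,0,0]

```text
time: 8.45
tool_pos: [537.2, -79.1, 55.8]
tcp_rot: [-1.57, -0.0, -1.513]
contact_force: [-3.2, 0.2, 7.7]
grip_width: 45.6
```

Emit:
arm_command:
  deltas:
    - [0,0,0,0]
    - [0,0,0,0]
    - [0,0,0,0]
    - [0,0,0,0]
    - [0,0,0,0]
  claw: 0

```text
time: 8.95
tool_pos: [537.1, -79.1, 54.6]
tcp_rot: [-1.571, 0.0, -1.513]
contact_force: [1.2, -1.3, 0.1]
grip_width: 81.0
```

Emit:
arm_command:
  deltas:
    - [0,-0.02,0,0]
    - [0,-0.03,0,0]
    - [0,-0.045,0,0]
    - [0,-0.045,0,0]
    - [0,-0.04,0,0]

```text
time: 9.45
tool_pos: [537.1, -79.1, 237.0]
tcp_rot: [-1.57, -0.0, -1.513]
contact_force: [0.9, 0.3, -0.4]
grip_width: 92.0
```

Emit:
arm_command:
  deltas:
    - [-0.045,0,0,0]
    - [-0.035,0,0,0]
    - [0,0,0,0]
    - [0,0,0,0]

```text
time: 9.85
tool_pos: [532.4, 1.2, 234.7]
tcp_rot: [-1.571, -0.0, -1.511]
contact_force: [-0.2, -0.7, 0.1]
grip_width: 91.4
```

Run:
```python
from h import *
p=shot('wrist','wr4.png'); o=bot.get_obs(); print(o['tool_pos'],o['tcp_rot'],o['grip_width'])
# grid prediction
for t in (.7,.8,.9): print(t,proj(p,np.array([648-200*np.cos(t+.06),-87.2-200*np.sin(t+.06),87])))
s=shot('side','side2.png')
a=cv2.imread('pics/wr4.png'); b=cv2.imread('pics/side2.png'); c=shot('scene')['img'][:,:,::-1]
b=cv2.resize(b[190:330,290:450],(320,200*280//200)); c=cv2.resize(c[190:330,160:340],(320,280))
cv2.imwrite('pics/m4.png',np.vstack([a[:310],np.hstack([b,c])]))
```

```text
[5.32521491e+02 4.56394189e-01 2.34598741e+02] [-1.57090980e+00 -4.56882576e-04 -1.51230479e+00] 92.0948558610052
0.7 [276.24332943 376.31003827]
0.8 [288.28870757 386.43345316]
0.9 [301.24344414 395.37695977]
```

View pics/m4.png

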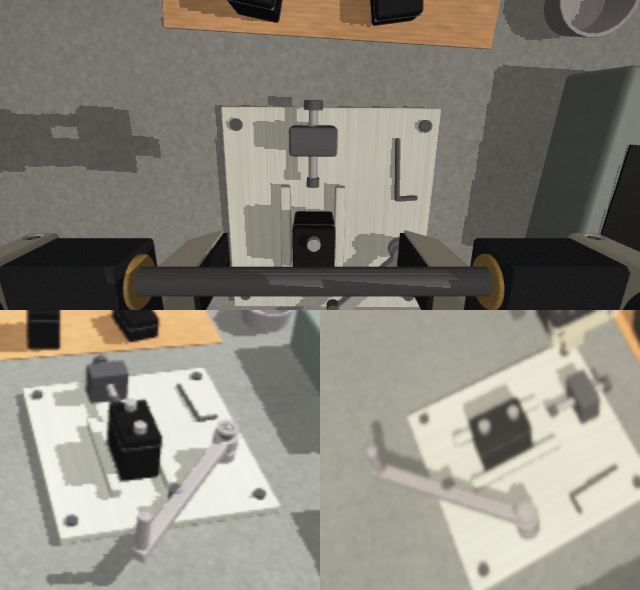

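The housing stands upright in the channel, clear of the screw tip (313,182) and of the nose. The post is at about jig θ = 0.79. I'll close the gripper and go behind the post on its -y side.

Emit:
arm_command:
  deltas:
    - [0.045,0,-0.006,0]
    - [0.045,0,-0.006,0]
    - [0.045,0,-0.006,0]
    - [0.045,0,-0.006,0]
    - [0.045,0,-0.006,0]
  claw: 255

```text
time: 10.5
tool_pos: [514.8, -228.5, 234.6]
tcp_rot: [-1.571, -0.0, -1.514]
contact_force: [1.0, 0.4, 0.8]
grip_width: 56.5
```

Emit:
arm_command:
  deltas:
    - [0.045,0,-0.005,0]
    - [0.014,0,0,0]
    - [0,0,0,0]
    - [0,0,0,0]
    - [0,0,0,0]

```text
time: 11.0
tool_pos: [514.1, -283.4, 234.8]
tcp_rot: [-1.571, 0.001, -1.512]
contact_force: [-0.5, -0.3, 0.0]
grip_width: 16.7
```

Emit:
arm_command:
  deltas:
    - [0,0.045,0,0]
    - [0,0.045,0,0]
    - [0,0.045,0,0]
    - [0,0.036,0,0]
    - [0,0,0,0]

```text
time: 11.5
tool_pos: [511.6, -281.2, 59.3]
tcp_rot: [-1.578, 0.007, -1.511]
contact_force: [-0.1, 0.1, 0.5]
grip_width: 0.6
```

```bash
cat >> h.py <<'E'
def st(n=4):
    a=[]
    for i in range(n):
        p=shot('side'); o=bot.get_obs(); a.append(np.r_[o['tool_pos'],o['tcp_rot'],o['contact_force']])
    m=np.mean(a,0); t=.06; d=m[:2]-[555.2,-41.7]; c,s=np.cos(t),np.sin(t)
    print('t',o['time'],'jig',(c*d[0]+s*d[1]).round(1),(c*d[1]-s*d[0]).round(1),'z',m[2].round(1),'yaw',(m[5]+np.pi/2).round(3),'F',m[6:].round(1),'grip',round(o['grip_width'],1))
    return p
E
python3 - <<'E'
from h import *
p=st(); im=p['img'][:,:,::-1]
cv2.imwrite('pics/s5.png',cv2.resize(im[150:350,270:470],(600,600),interpolation=cv2.INTER_CUBIC))
E
```

```text
t 11.7 jig -54.9 -239.6 z 64.8 yaw 0.059 F [ 0.6 -0.4  0.1] grip 0.5
```

View pics/s5.png

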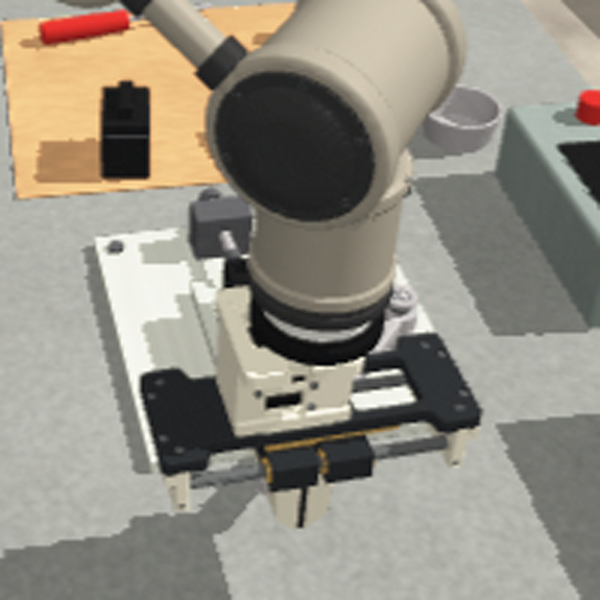

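Emit:
arm_command:
  deltas:
    - [-0.01,0,0,0]
    - [-0.01,0,0,0]
    - [-0.008,0,0,0]
    - [-0.005,0,-0.003,0]
    - [-0.005,0,-0.004,0]

```text
time: 12.2
tool_pos: [504.9, -247.0, 64.2]
tcp_rot: [-1.57, -0.001, -1.512]
contact_force: [0.0, -1.3, 0.8]
grip_width: 0.5
```

Emit:
arm_command:
  deltas:
    - [-0.005,0,-0.004,0]
    - [-0.005,0,-0.004,0]
    - [-0.005,0,-0.004,0]
    - [-0.005,0,-0.004,0]
    - [-0.005,0,-0.003,0]

```text
time: 12.7
tool_pos: [483.8, -223.1, 63.7]
tcp_rot: [-1.571, 0.0, -1.513]
contact_force: [0.2, -1.6, 0.4]
grip_width: 0.9
```

Run:
```python
from h import *
st(3)
```

```text
t 12.85 jig -82.2 -176.2 z 63.6 yaw 0.058 F [-0.   0.4 -0.2] grip 0.5
```

Emit:
arm_command:
  deltas:
    - [-0.005,0,-0.002,0]
    - [-0.005,0,-0.002,0]
    - [-0.005,0,-0.002,0]
    - [-0.005,0,-0.003,0]
    - [-0.005,0,-0.002,0]

```text
time: 13.35
tool_pos: [470.7, -198.8, 63.5]
tcp_rot: [-1.573, 0.0, -1.512]
contact_force: [-5.3, -4.4, 0.4]
grip_width: 0.7
```

Emit:
arm_command:
  deltas:
    - [-0.005,0,-0.002,0]
    - [-0.005,0,-0.002,0]
    - [-0.005,0,-0.002,0]
    - [-0.005,0,-0.001,0]
    - [-0.005,0,-0.001,0]

```text
time: 13.85
tool_pos: [462.7, -174.2, 63.8]
tcp_rot: [-1.57, -0.0, -1.513]
contact_force: [-1.1, -1.6, 0.6]
grip_width: 0.5
```

Run:
```python
from h import *
st(3)
```

```text
t 14.0 jig -100.3 -126.3 z 63.8 yaw 0.058 F [ 0.3 -0.1  0.6] grip 0.5
```

Emit:
arm_command:
  deltas:
    - [-0.004,0,-0.001,0]
    - [-0.004,0,-0.001,0]
    - [-0.004,0,-0.001,0]
    - [-0.004,0,-0.001,0]
    - [-0.004,0,-0.001,0]

```text
time: 14.5
tool_pos: [456.4, -154.6, 63.8]
tcp_rot: [-1.57, -0.0, -1.513]
contact_force: [0.1, -1.1, 0.2]
grip_width: 0.5
```

Emit:
arm_command:
  deltas:
    - [-0.004,0,-0.001,0]
    - [-0.004,0,-0.001,0]
    - [-0.003,0,0,0]
    - [-0.002,0,0,0]
    - [0,0,0,0]

```text
time: 15.0
tool_pos: [453.4, -141.6, 63.6]
tcp_rot: [-1.571, 0.001, -1.513]
contact_force: [-0.6, -0.3, 0.1]
grip_width: 0.5
```

Run:
```python
from h import *
st(3)
```

```text
t 15.15 jig -107.4 -93.8 z 63.6 yaw 0.058 F [-0.2 -0.3  0.2] grip 0.1
```

Now 1 mm rows, checking force.

Emit:
arm_command:
  deltas:
    - [-0.0015,0,0,0]
    - [-0.0015,0,0,0]
    - [-0.0015,0,0,0]
    - [-0.0015,0,0,0]

```text
time: 15.55
tool_pos: [453.2, -136.0, 63.7]
tcp_rot: [-1.571, -0.0, -1.513]
contact_force: [-1.1, -1.5, -0.1]
grip_width: 0.5
```

Emit:
arm_command:
  deltas:
    - [-0.0012,0,0,0]
    - [-0.0012,0,0,0]
    - [-0.0012,0,0,0]

```text
time: 15.85
tool_pos: [453.1, -132.4, 63.7]
tcp_rot: [-1.571, -0.0, -1.513]
contact_force: [-0.5, -0.9, -0.9]
grip_width: 0.4
```

Run:
```python
from h import *
p=st(3)
s=shot('scene')['img'][:,:,::-1]
a=cv2.resize(p['img'][170:310,290:450,::-1],(400,350)); b=cv2.resize(s[190:330,160:320],(400,350))
cv2.imwrite('pics/m6.png',np.hstack([a,b]))
```

```text
t 16.0 jig -107.3 -84.3 z 63.7 yaw 0.058 F [0.  0.2 0.6] grip 0.5
```

View pics/m6.png

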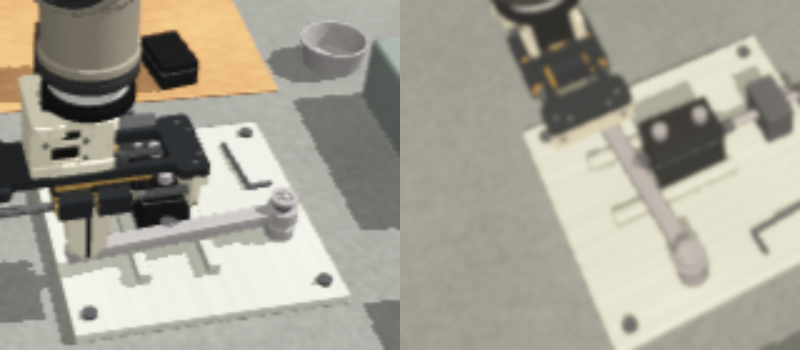

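The bar is nearly square to the channel, with the housing close to the screw tip. I'll estimate the screw tip from the first wrist view to know how far to go quickly.

Run:
```python
import fit
from h import *
v=fit.views['wrist0']
for z in (37,44):
    d=ray(v,320,186.2,z)[:2]-[555.2,-41.7]; y=np.cos(.06)*d[1]-np.sin(.06)*d[0]
    nose=y-70; print(z,'tip y',y,'home end face y',nose)
# current gap in scene: post contact
```

```text
37 tip y 33.16651804481694 home end face y -36.83348195518306
44 tip y 34.84855399746102 home end face y -35.15144600253898
```

Emit:
arm_command:
  deltas:
    - [-0.0008,0,0,0]
    - [-0.0008,0,0,0]
    - [-0.0008,0,0,0]

```text
time: 16.55
tool_pos: [452.9, -130.1, 63.8]
tcp_rot: [-1.571, -0.0, -1.513]
contact_force: [-1.2, -1.3, 0.7]
grip_width: 0.9
```

Emit:
arm_command:
  deltas:
    - [-0.0015,0,0,0]
    - [-0.0015,0,0,0]
    - [-0.0015,0,0,0]

```text
time: 16.85
tool_pos: [452.6, -125.5, 63.7]
tcp_rot: [-1.571, -0.0, -1.513]
contact_force: [0.2, -1.6, -0.2]
grip_width: 0.5
```

Emit:
arm_command:
  deltas:
    - [-0.001,0,0,0]
    - [-0.001,0,0,0]

```text
time: 17.05
tool_pos: [452.5, -123.4, 63.7]
tcp_rot: [-1.571, 0.0, -1.513]
contact_force: [-1.3, -1.5, 0.1]
grip_width: 0.4
```

Emit:
arm_command:
  deltas:
    - [-0.0005,0,0,0]
    - [-0.0005,0,0,0]

```text
time: 17.25
tool_pos: [452.5, -122.5, 63.7]
tcp_rot: [-1.571, -0.0, -1.513]
contact_force: [-0.9, -2.2, -0.2]
grip_width: 0.7
```

Emit:
arm_command:
  deltas:
    - [-0.0005,0,0,0]
    - [-0.0005,0,0,0]

```text
time: 17.45
tool_pos: [452.5, -121.6, 63.7]
tcp_rot: [-1.571, -0.0, -1.513]
contact_force: [-1.3, -1.0, -0.0]
grip_width: 0.5
```

Emit:
arm_command:
  deltas:
    - [-0.0005,0,0,0]
    - [0,0,0,0]

```text
time: 17.65
tool_pos: [452.5, -121.0, 63.7]
tcp_rot: [-1.571, 0.0, -1.513]
contact_force: [-0.6, -1.3, -0.1]
grip_width: 0.0
```

Emit:
arm_command:
  deltas:
    - [-0.0005,0,0,0]
    - [-0.0005,0,0,0]

```text
time: 17.85
tool_pos: [452.4, -120.1, 63.7]
tcp_rot: [-1.571, -0.0, -1.513]
contact_force: [-0.7, -0.5, -0.0]
grip_width: 0.5
```

Emit:
arm_command:
  deltas:
    - [-0.0005,0,0,0]
    - [0,0,0,0]

```text
time: 18.05
tool_pos: [452.4, -119.5, 63.7]
tcp_rot: [-1.571, 0.0, -1.513]
contact_force: [-0.5, -1.3, -0.5]
grip_width: 0.6
```

Emit:
arm_command:
  deltas:
    - [-0.0005,0,0,0]
    - [-0.0005,0,0,0]

```text
time: 18.25
tool_pos: [452.3, -118.6, 63.7]
tcp_rot: [-1.571, -0.0, -1.513]
contact_force: [-1.7, -2.3, 0.0]
grip_width: 0.5
```

Emit:
arm_command:
  deltas:
    - [-0.0005,0,0,0]
    - [0,0,0,0]

```text
time: 18.45
tool_pos: [452.3, -118.3, 63.7]
tcp_rot: [-1.571, -0.0, -1.513]
contact_force: [-1.8, -2.2, 0.2]
grip_width: 0.4
```

Emit:
arm_command:
  deltas:
    - [-0.0005,0,0,0]
    - [0,0,0,0]

```text
time: 18.65
tool_pos: [452.2, -118.1, 63.8]
tcp_rot: [-1.571, -0.001, -1.513]
contact_force: [-2.3, -5.2, -0.1]
grip_width: 0.4
```

Run:
```python
from h import *
st(4)
```

```text
t 18.85 jig -107.3 -70.1 z 63.8 yaw 0.058 F [-1.9 -5.1 -0.3] grip 0.4
```

Emit:
arm_command:
  deltas:
    - [-0.0004,0,0,0]
    - [0,0,0,0]

```text
time: 19.05
tool_pos: [452.3, -117.9, 63.8]
tcp_rot: [-1.571, -0.001, -1.512]
contact_force: [-2.6, -6.9, -0.1]
grip_width: 0.2
```

Run:
```python
from h import *
st(4)
```

```text
t 19.25 jig -107.3 -69.9 z 63.8 yaw 0.058 F [-1.6 -6.7 -0.7] grip 0.3
```

Emit:
arm_command:
  deltas:
    - [-0.0004,0,0,0]
    - [-0.0004,0,0,0]
    - [0,0,0,0]

```text
time: 19.55
tool_pos: [452.3, -117.7, 63.8]
tcp_rot: [-1.571, -0.002, -1.512]
contact_force: [-3.5, -9.7, -1.7]
grip_width: 0.1
```

Run:
```python
from h import *
st(4)
```

```text
t 19.75 jig -107.3 -69.7 z 63.8 yaw 0.058 F [-3.3 -9.8 -0.8] grip 0.5
```

Emit:
arm_command:
  deltas:
    - [-0.0002,0,0,0]
    - [0,0,0,0]
    - [0,0,0,0]
    - [0,0,0,0]
    - [0,0,0,0]

```text
time: 20.25
tool_pos: [452.3, -117.7, 63.8]
tcp_rot: [-1.57, -0.002, -1.512]
contact_force: [-2.1, -10.7, -0.9]
grip_width: 0.7
```

Emit:
arm_command:
  deltas:
    - [0,0,0,0]
    - [0,0,0,0]
    - [0,0,0,0]
    - [0,0,0,0]
    - [0,0,0,0]

```text
time: 20.75
tool_pos: [452.3, -117.7, 63.8]
tcp_rot: [-1.57, -0.002, -1.512]
contact_force: [-3.3, -10.8, -0.5]
grip_width: 0.3
```

Emit:
arm_command:
  deltas:
    - [0,0,0,0]
    - [0,0,0,0]
    - [0,0,0,0]
    - [0,0,0,0]

```text
time: 21.15
tool_pos: [452.3, -117.7, 63.8]
tcp_rot: [-1.571, -0.002, -1.512]
contact_force: [-3.2, -10.2, -0.8]
grip_width: 0.1
```

Run:
```python
from h import *
st(4)
```

```text
t 21.35 jig -107.3 -69.7 z 63.8 yaw 0.059 F [ -2.8 -10.8  -1.1] grip 0.7
```

It held about 10.5 N for 1.5 s. Now I'll back straight off, rise and look.

Emit:
arm_command:
  deltas:
    - [0.001,0,0,0]
    - [0.002,0,0,0]
    - [0.005,0,0,0]
    - [0.015,0,0,0]
    - [0.02,0,0,0]

```text
time: 21.85
tool_pos: [454.9, -159.6, 63.8]
tcp_rot: [-1.57, 0.0, -1.512]
contact_force: [0.3, -1.2, -0.5]
grip_width: 0.3
```

Emit:
arm_command:
  deltas:
    - [0,-0.04,0,0]
    - [0,-0.045,0,0]
    - [0,-0.045,0,0]
    - [0,-0.04,0,0]
    - [0,0,0,0]

```text
time: 22.35
tool_pos: [457.2, -161.1, 239.4]
tcp_rot: [-1.561, -0.006, -1.513]
contact_force: [-0.0, -0.6, -0.3]
grip_width: 1.0
```

Emit:
arm_command:
  deltas:
    - [0.045,0,0,0]
    - [0.045,0,0,0]
    - [0,0,0,0]
    - [0,0,0,0]

```text
time: 22.75
tool_pos: [459.3, -249.8, 232.5]
tcp_rot: [-1.572, 0.002, -1.515]
contact_force: [0.4, 0.9, 0.4]
grip_width: 0.2
```

Run:
```python
from h import *
p=st(3)
s=shot('scene')['img'][:,:,::-1]
a=cv2.resize(p['img'][170:310,290:450,::-1],(400,350)); b=cv2.resize(s[190:330,180:340],(400,350))
cv2.imwrite('pics/m7.png',np.hstack([a,b]))
```

```text
t 22.9 jig -108.0 -200.6 z 233.1 yaw 0.058 F [0.6 0.2 0.2] grip 0.1
```

View pics/m7.png

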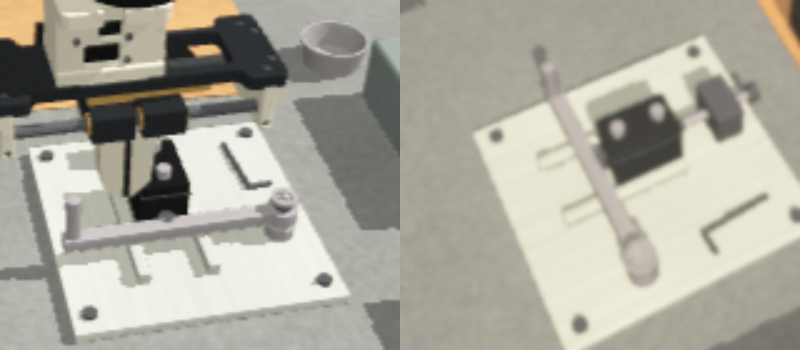

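The housing stands upright against the screw with the nose on its end face, and the robot is clear. I'll hand it in.

```bash
python3 -c "
from plant import job; print(job.close_job())"
```

```text
the job is handed in; nothing more can be done
None
```

I set the black two-stud housing upright at the load spot and released it. I then pushed the bar post from the open side until the housing met the stop screw, and handed the job in at about 23 s.

**Press:** the force rose steeply over the last millimetre or so. I held about 10–11 N at the post for about 1.5 s, with a highest reading of 10.8 N. That was towards the screw; a side force of about 3 N also showed.

**Last checks:** the final scene and side views show the housing upright in the channel, with the bar's nose on its end face and the gripper well clear. The hex key looked undisturbed. The other boxes were mostly out of that view, but nothing came near them.

**Disagreements:**
- The side camera alone placed the jig about 20 mm away from where the scene and wrist views put it. A fit of all three agreed with the wrist view, and I used that.
- The stop was felt about 2–3 mm earlier at the post than predicted from the image, which is within the estimate's error.

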